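Take the two-tier lunch box apart for washing

TASK

Take the two-tier steel lunch box apart onto the bamboo draining mat, from the top down: first lift off its lid and lay it on the mat, handle up, while the upper tin is still in place; then lift the upper tin off and stand it upright on the mat next to the lid. Set both down well on the mat rather than dropping them, and leave the lower tin standing where it is.

Things in the scene. Friction and masses are not known exactly. Their poses are not given: they have to be found in the camera images.
- lid: Lid of the two-tier box: steel plate 152 x 58 x 4 mm, below it a plug 140 x 46 mm, 5 mm deep, loose in the upper tin's mouth (no latch). Origin: centre of the plug's underside; x along its length, z up. Plate top at z = 9 mm. On top a black arched handle: bar along x, 74 mm long, 14 mm wide (y), from z = 21 to 33 mm, on posts at x = +-31 mm. Stands flat on its plug. 120 g.
- upper_tin: Upper tin: open rectangular steel tin 150 mm long (x), 56 mm wide (y), upright outer walls 3 mm thick; under it a foot 140 x 46 mm, 6 mm high, loose in the lower tin's mouth with 2 mm play each side, so it lifts straight off. Origin: centre of the foot's underside; z up, rim at z = 50 mm. About 250 g, empty.
- lower_tin: Lower tin, loose on the cabinet top: open steel tin 150 mm (x) by 56 mm (y), 45 mm high, walls 3 mm. Origin: centre of its underside, z up. Assembled, the upper tin's origin is 39 mm and the lid's 84 mm above it; the whole box is 117 mm high. A one-tier closed box of the same make (73 mm high) farther back is not wanted. 500 g.
- mat: Bamboo draining mat, fixed, slats along y, 200 mm (x) by 250 mm (y), 5 mm thick. Origin: centre of its underside on the cabinet top, z up. Lid and upper tin fit side by side on it, long axes along the mat's x, centred at y = -60 mm and y = +60 mm. A tall black television stands behind the right part of the cabinet top (x over 0.58 m): keep the arm clear of it, swing across in front.

How it is judged (in metres and radians):
On the way, in this order (a step that is already met when the one before it is completed fails the run):
1. the lid lies flat on the mat, handle up, while the upper tin still sits in the lower one (x of lid in the frame of mat between -0.08 and 0.08 m and y of lid in the frame of mat between -0.105 and 0.105 m and z of lid in the frame of mat between 0 and 0.012 m and angle between lid's own z axis and vertical below 0.17 rad and z of upper_tin in the frame of lower_tin below 0.047 m and horizontal distance between upper_tin and lower_tin below 0.012 m and angle between upper_tin's own z axis and vertical below 0.1 rad), for 0.2 s.
2. the upper tin stands upright on the mat (x of upper_tin in the frame of mat between -0.08 and 0.08 m and y of upper_tin in the frame of mat between -0.105 and 0.105 m and z of upper_tin in the frame of mat between 0 and 0.012 m and angle between upper_tin's own z axis and vertical below 0.17 rad), for 0.2 s.
At the end, for the whole second after the job is handed in: Lid (handle up) and upper tin (upright) both rest directly on the mat, each level within about 10 degrees and with its centre at least 20 mm inside the mat's edges; the lower tin stands upright within 40 mm of where it was; all at rest (all of step 2 and x of lid in the frame of mat between -0.08 and 0.08 m and y of lid in the frame of mat between -0.105 and 0.105 m and z of lid in the frame of mat between 0 and 0.012 m and angle between lid's own z axis and vertical below 0.17 rad and distance of lower_tin from where it was at the start of the episode below 0.04 m and angle between lower_tin's own z axis and vertical below 0.1 rad and linear speed of each of lid, upper_tin, lower_tin below 0.02 m/s); the robot touches nothing.
It fails at once if the lid is dropped or thrown: it falls freely more than 45 mm above the cabinet top (contact force between lid and anything else below 0.01 N and height (world z) of lid above 0.045 m and linear speed of lid above 0.4 m/s).
It fails at once if the upper tin is dropped or thrown: it falls freely more than 45 mm above the cabinet top (contact force between upper_tin and anything else below 0.01 N and height (world z) of upper_tin above 0.045 m and linear speed of upper_tin above 0.4 m/s).
It also fails if it takes over 61 s, if anything falls off the work surface, if the arm or the gripper's body presses on something with over 40 N, if the wrist force passes 120 N, or if a joint passes its speed limit or range.

ROBOT

A 7-joint arm with a two-finger parallel gripper is mounted at the origin on a cart in front of the work surface, level with it; the furniture and walls round the work are solid. World frame = base frame: x ahead of the robot, y to its left, z up, the work surface at z = 0. Lengths are in m, angles in degrees, forces in N, time in s.
With the tool pointing down it reaches from about 0.425 to 0.825 m from the base axis. Payload 3.6 kg.
Tool frame: the origin (TCP) lies on the centre line of the jaws, within the pads' length; the fingertips stand 11 mm ahead of it and the grasp point (between the pads) lies 8 mm behind it; z points along the fingers, y is the line along which they close (so a half turn about z gives the same grasp; the last joint's range is limited). The gripper opens to 85 mm and grips with 20 to 120 N. Pads are 22 mm wide; open, the fingers measure 114 mm over their backs; the gripper's body (76 mm by 85 mm) begins 54 mm behind the grasp point. The pads swing forward as they close: fully open they stand 13 mm farther back than shut.
Start: joints at [-75.43, 35.231, -0.722, 81.555, 0.464, 63.22, -2.315], TCP at [0.18, 0.625, 0.242] pointing down, gripper open.
Joint ranges: [-178.69, 178.69], [-17.37, 117.87], [-77.05, 75.6], [15.02, 138.74], [-78.02, 258.01], [0.78, 113.62], [-162.83, 162.83]. Speed limits (degrees/s): [159.86, 159.86, 180, 180, 180, 180, 180].

INTERFACE

Orientations are given as a 3x3 rotation matrix whose columns are the frame's x, y, z axes.
In Python, from rig import r gives the robot as it stands.
- The arm moves only by the tool carry_out, never from a script. Its argument "steps" is a list of rows, each an object with "slide": the shift along the world's x, y, z each as a share of 0.3 m, from -1 to 1, a list of three; "spin": the turn about the world's z as a share of 2 rad, from -1 to 1; "grip": the finger opening in mm, from 0 to 85.4. A call has 1 to 5 rows; each row is the pose to reach, as a shift and turn from the pose commanded when the call began; what a row does not reach only later rows make up. A row lasts 1/10 s, in which the tool goes at most 50 mm and 8.59 degrees, less where a joint would pass 70% of its speed; a pose out of reach is approached as far as the arm can. A call with a number of a shift or a turn outside -1 to 1 is refused whole. A call with a gripper value outside its range is refused whole. The fingers move at their own pace and stop on an object; "newtons" is the grip in N (left out, the last holds). Time passes only in rows, so rows that repeat a pose let the fingers close. It gives the time, the measured TCP pose, the force, the opening and the grip force at its end, in the units of the state.
- r.sense(): the state, without advancing time (a new reading comes with each control period).
- r.snapshot(name): name is "side" or "top"; returns the picture (384x512x3 uint8, red, green, blue); there is no depth.
- r.camera_model(name): a dict with "fov_y" (degrees; the focal length in pixels is half the picture's height over the tangent of half this angle, whatever the lens; pixels are square), "cx", "cy" (the principal point, pixels), "cam_to_world" (4x4, takes a point from camera to world coordinates). Camera axes: x right, y down, z forward; pixel columns grow to the right and rows downward; lengths in m; the calibration is good to about 2 mm. A picture is of the moment at which its call begins. camera_model takes no time and is no camera call.
- r.sign_off(): hands the job in; it is judged then, once.
Trained networks look in the newest picture that a camera, given by its name, has taken for a name from the list of things; names that differ only in an ending like _2 or _b are one class to them, and where a whole thing is asked for, a point or a joint stands for the part that bears it (a point fixed in the world has none). Each returns a list of dicts, best first, with "score" (0 to 1); they miss things now and then, are a little off and sometimes report something else, mostly with a low value. They report only what shows in the picture. A call takes as long as a camera call.
- r.look_for(camera, query): "box" ([left, top, right, bottom] in pixels, round what is visible of it).
- r.trace(camera, query): "mask" (384x512 bool, what is visible of it) and "box" ([left, top, right, bottom] in pixels, round what is visible of it).
- r.pinpoint(camera, query): "location" ([row, column] in pixels: a listed point, or the origin of a listed thing).
The state is a dict: "clock": time; "qpos": joint angles; "qd": joint speeds; "joint_torque": joint torques, N m; "tcp_pos": TCP position; "orientation": TCP orientation; "force": force on the tool from outside, world axes, zero at the start; "torque": the same for the moment, N m; "opening": finger opening in m; "gripper_force": force on a finger pad.
Only numpy, scipy, OpenCV 4.12 (cv2) and the standard library are available. Lean on these libraries where they do the work, as an engineer would, in place of code of your own. Each camera call takes 0.05 s, during which the arm holds its last target. There are 200 camera calls.

## Working session

There is one attempt and no reset: what is moved stays moved. The work goes in short steps, Python scripts to look and compute and a tool call to move; the robot and the scene stay as the last step left them, time stands still between calls to the robot, and variables do not carry over. Pictures are saved under pics/ and viewed, at most 10 in all, crops included, and the job is handed in when it is done.

Besides the shell and the picture viewer there is one more tool, called after "Emit:" by a JSON object that holds its "fn" and its "kwargs". carry_out: Moves the arm, as the interface text tells. Its arguments: {"type":"object","properties":{"steps":{"type":"array","items":{"type":"object","properties":{"slide":{"type":"array","items":{"type":"number","minimum":-1,"maximum":1}},"spin":{"type":"number","minimum":-1,"maximum":1},"grip":{"type":"number"}}}},"newtons":{"type":"number"}},"required":["steps"]}

```bash
mkdir -p pics; cat > h.py <<'E'
import numpy as np, cv2
from rig import r
def ray(cam,u,v):
    m=r.camera_model(cam); f=192/np.tan(np.radians(m["fov_y"])/2); T=np.array(m["cam_to_world"])
    d=T[:3,:3]@np.array([(u-m["cx"])/f,(v-m["cy"])/f,1]); return T[:3,3],d
def atz(cam,u,v,z):
    o,d=ray(cam,u,v); return o+d*(z-o[2])/d[2]
def proj(cam,p):
    m=r.camera_model(cam); f=192/np.tan(np.radians(m["fov_y"])/2); T=np.array(m["cam_to_world"])
    c=T[:3,:3].T@(np.array(p)-T[:3,3]); return m["cx"]+f*c[0]/c[2], m["cy"]+f*c[1]/c[2]
E
python3 - <<'E'
from h import *
np.set_printoptions(precision=4,suppress=True)
ims=[]
for c in("top","side"):
    im=r.snapshot(c); ims.append(im[:,:,::-1])
    print(c,r.camera_model(c))
    for q in("lid","upper_tin","lower_tin","mat"):
        for a in r.look_for(c,q)[:3]: print(q,"box",np.round(a["box"]),round(a["score"],2))
        for a in r.pinpoint(c,q)[:2]: print(q,"pt",np.round(a["location"],1),round(a["score"],2))
for c,i in zip(("top","side"),ims): cv2.imwrite(f"pics/{c}0.png",i)
s=r.sense();print(s["clock"],s["tcp_pos"],s["orientation"])
E
```

```text
top {'fov_y': 49.29835968295558, 'cx': 252.40910555461252, 'cy': 185.9071578060445, 'cam_to_world': array([[ 0.0265, -0.9936,  0.11  ,  0.4368],
       [-0.9996, -0.0258,  0.0077,  0.0529],
       [-0.0049, -0.1101, -0.9939,  0.9264],
       [ 0.    ,  0.    ,  0.    ,  1.    ]])}
lid pt [178.4 189.6] 0.94
lower_tin box [210. 195. 226. 214.] 0.47
mat box [239. 149. 363. 256.] 0.74
mat pt [201.1 299.5] 0.81
side {'fov_y': 45.83978631161452, 'cx': 259.1501505207394, 'cy': 196.15943689594081, 'cam_to_world': array([[-0.9975, -0.0402,  0.0589,  0.4848],
       [-0.0701,  0.7013, -0.7094,  0.6604],
       [-0.0128, -0.7118, -0.7023,  0.675 ],
       [ 0.    ,  0.    ,  0.    ,  1.    ]])}
lid box [200. 215. 293. 288.] 0.64
lid pt [254.2 246.8] 0.9
upper_tin box [203. 241. 293. 299.] 0.56
upper_tin pt [272.9 249.1] 0.87
lower_tin box [209. 256. 291. 319.] 0.95
lower_tin pt [280.4 252.9] 0.83
mat box [218. 148. 330. 238.] 0.71
mat pt [192.1 275.4] 0.91
0.9 [0.1801 0.6245 0.2423] [[-0.9608  0.2771 -0.    ]
 [ 0.2771  0.9608  0.    ]
 [ 0.      0.     -1.    ]]
```

View pics/top0.png

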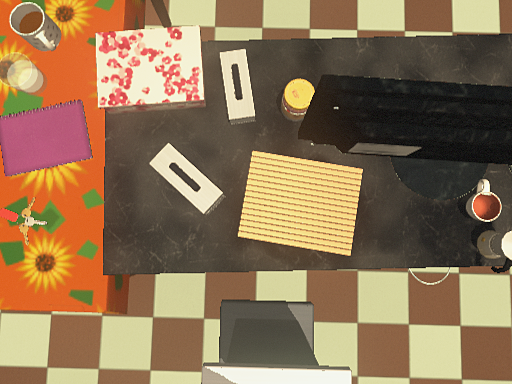

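View pics/side0.png

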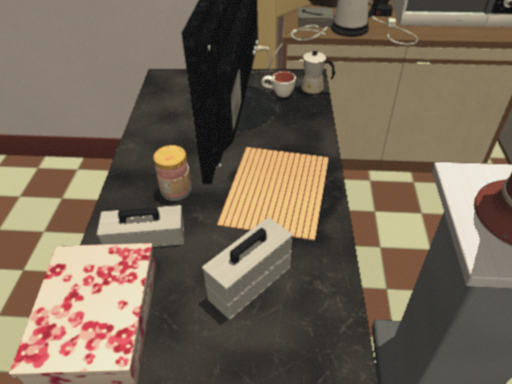

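The top picture shows the two-tier box at about (187,178), turned diagonally with its black handle running from (170,163) to (203,191). The mat is at (300,202), and the one-tier box at (238,87) is not wanted. The side picture agrees, with the two-tier box at (249,265).

```bash
python3 - <<'E'
from h import *
np.set_printoptions(precision=4,suppress=True)
im=r.snapshot("top")
def fit(mask,z,tag):
    vs,us=np.nonzero(mask)
    P=np.array([atz("top",u,v,z)[:2] for u,v in zip(us,vs)])
    (c,s,a)=cv2.minAreaRect((P*1000).astype(np.float32))
    d=P-P.mean(0); w,V=np.linalg.eigh(d.T@d)
    L=V[:,1]; print(tag,len(P),"rect",np.array(c),np.array(s),a,"mean",P.mean(0),"long axis deg",np.degrees(np.arctan2(L[1],L[0]))%180)
g=im.astype(int); 
win=np.zeros(g.shape[:2],bool); win[135:220,145:230]=1
white=win&(g.min(2)>150)
fit(white,.093,"lid white")
hull=cv2.fillConvexPoly(np.zeros(g.shape[:2],np.uint8),cv2.convexHull(np.argwhere(white)[:,::-1].astype(np.int32)),1)>0
hull=cv2.erode(hull.astype(np.uint8),np.ones((5,5)))>0
fit(hull&(g.max(2)<60),.117,"handle")
win[:]=0; win[140:265,230:370]=1
fit(win&(g[:,:,0]-g[:,:,2]>40),.005,"mat")
p=r.pinpoint("side","lid")[:1]
for c,z,q in(("top",.084,"lid"),("side",.084,"lid"),("side",.039,"upper_tin"),("side",0,"lower_tin"),("top",0,"mat"),("side",0,"mat")):
    r.snapshot(c)
    for a in r.pinpoint(c,q)[:1]: v,u=a["location"]; print(c,q,atz(c,u,v,z))
E
```

```text
lid white 1854 rect [541.1935 192.9788] [155.0363  57.7266] 49.190189361572266 mean [0.5418 0.1938] long axis deg 49.02357500995902
handle 34 rect [541.0306 192.7984] [72.9539 11.3288] 48.63517379760742 mean [0.542  0.1965] long axis deg 49.208563808764886Traceback (most recent call last):
  File "<stdin>", line 18, in <module>
  File "<stdin>", line 6, in fit
  File "h.py", line 7, in atz
    o,d=ray(cam,u,v); return o+d*(z-o[2])/d[2]
        ~~~^^^^^^^^^
  File "h.py", line 4, in ray
    m=r.camera_model(cam); f=192/np.tan(np.radians(m["fov_y"])/2); T=np.array(m["cam_to_world"])
ValueError: time passes only in moves, steps and waits
```

```bash
cat > h.py <<'E'
import numpy as np, cv2
from functools import lru_cache
from rig import r
@lru_cache
def cam(c):
    m=r.camera_model(c); f=192/np.tan(np.radians(m["fov_y"])/2); return f,m["cx"],m["cy"],np.array(m["cam_to_world"])
def atz(c,u,v,z):
    f,cx,cy,T=cam(c); d=T[:3,:3]@np.array([(u-cx)/f,(v-cy)/f,1]); o=T[:3,3]; return o+d*(z-o[2])/d[2]
def fit(mask,z,tag,c="top"):
    vs,us=np.nonzero(mask)
    P=np.array([atz(c,u,v,z)[:2] for u,v in zip(us,vs)])
    (k,s,a)=cv2.minAreaRect((P*1000).astype(np.float32))
    d=P-P.mean(0); w,V=np.linalg.eigh(d.T@d); L=V[:,1]
    print(tag,len(P),"rect",np.round(k,1),np.round(s,1),round(a,1),"mean",np.round(P.mean(0),4),"long axis",round(np.degrees(np.arctan2(L[1],L[0]))%180,1))
E
python3 - <<'E'
from h import *
np.set_printoptions(precision=4,suppress=True)
im=r.snapshot("top")
g=im.astype(int); win=np.zeros(g.shape[:2],bool)
win[140:265,230:370]=1
fit(win&(g[:,:,0]-g[:,:,2]>40),.005,"mat")
for c,z,q in(("top",.084,"lid"),("side",.084,"lid"),("side",.039,"upper_tin"),("side",0,"lower_tin"),("top",0,"mat"),("side",0,"mat")):
    r.snapshot(c)
    for a in r.pinpoint(c,q)[:1]: v,u=a["location"]; print(c,q,atz(c,u,v,z))
s=r.sense();print(s["clock"],s["tcp_pos"])
E
```

```text
mat 10075 rect [521. -48.] [251.3 239. ] 81.9 mean [ 0.5046 -0.0462] long axis 81.9
top lid [0.5453 0.1893 0.084 ]
side lid [0.542  0.1978 0.084 ]
side upper_tin [0.5396 0.2009 0.039 ]
side lower_tin [0.5378 0.1981 0.    ]
top mat [ 0.5129 -0.0482  0.    ]
side mat [ 0.5091 -0.0449  0.    ]
1.6 [0.1801 0.6245 0.2423]
```

The handle is centred at about (0.541, 0.193) with its axis at 49°, and both cameras agree. The mat is centred at about (0.507, −0.046) with its x axis at −8°. I'll approach the handle now.

Emit:
{"fn": "carry_out", "kwargs": {"steps": [{"slide": [0.1,-0.12,0],"spin": -0.07,"grip": 40},{"slide": [0.2,-0.24,0],"spin": -0.14,"grip": 40},{"slide": [0.3,-0.36,0],"spin": -0.21,"grip": 40},{"slide": [0.4,-0.48,0],"spin": -0.28,"grip": 40},{"slide": [0.5,-0.6,0],"spin": -0.35,"grip": 40}]}}

```text
clock: 2.1
tcp_pos: [0.3312, 0.4431, 0.2427]
orientation: [[-0.552, 0.834, 0.0], [0.834, 0.552, 0.001], [0.0, 0.001, -1.0]]
force: [-0.2, 0.1, 0.2]
opening: 0.0399
gripper_force: 0.0
```

Emit:
{"fn": "carry_out", "kwargs": {"steps": [{"slide": [0.1,-0.12,0],"spin": -0.07,"grip": 40},{"slide": [0.2,-0.24,0],"spin": -0.14,"grip": 40},{"slide": [0.3,-0.36,0],"spin": -0.21,"grip": 40},{"slide": [0.4,-0.48,0],"spin": -0.28,"grip": 40},{"slide": [0.5,-0.6,0],"spin": -0.35,"grip": 40}]}}

```text
clock: 2.6
tcp_pos: [0.4811, 0.2632, 0.2427]
orientation: [[0.115, 0.993, 0.001], [0.993, -0.115, 0.001], [0.001, 0.0, -1.0]]
force: [1.0, 0.9, -0.2]
opening: 0.0398
gripper_force: 0.0
```

Emit:
{"fn": "carry_out", "kwargs": {"steps": [{"slide": [0.05,-0.058,0],"spin": -0.07,"grip": 40},{"slide": [0.1,-0.117,-0.05],"spin": -0.14,"grip": 40},{"slide": [0.15,-0.175,-0.1],"spin": -0.21,"grip": 40},{"slide": [0.2,-0.233,-0.2],"spin": -0.3,"grip": 40},{"slide": [0.2,-0.233,-0.25],"spin": -0.3,"grip": 40}]}}

```text
clock: 3.1
tcp_pos: [0.5414, 0.1907, 0.1657]
orientation: [[0.658, 0.753, 0.0], [0.753, -0.658, -0.004], [-0.003, 0.002, -1.0]]
force: [0.3, -0.4, 0.6]
opening: 0.0402
gripper_force: 0.0
```

```bash
python3 - <<'E'
from h import *
a=r.snapshot("top");b=r.snapshot("side")
o=np.hstack([cv2.resize(a[110:240,120:260],(400,371)),cv2.resize(b[170:330,170:330],(400,371))])
cv2.imwrite("pics/app.png",o[:,:,::-1]); s=r.sense();print(s["tcp_pos"],s["orientation"])
E
```

```text
[0.53876654 0.19387672 0.16497158] [[ 0.65257279  0.75770959 -0.00499211]
 [ 0.75771137 -0.65258699 -0.00192385]
 [-0.00471551 -0.00252712 -0.99998569]]
```

View pics/app.png

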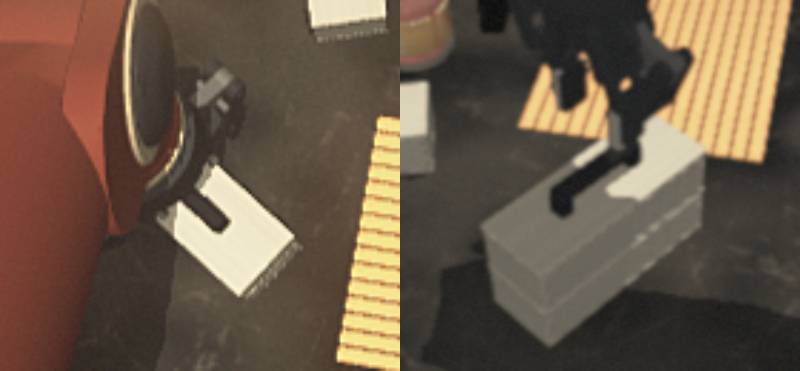

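The fingers straddle the handle in line with it: in the side crop they are near (580,90) and (620,140), with the handle from (560,200) to (635,155). I'll go down.

Emit:
{"fn": "carry_out", "kwargs": {"steps": [{"slide": [0.003,0,-0.06],"grip": 40},{"slide": [0.003,0,-0.11],"grip": 40},{"slide": [0.003,0,-0.15],"grip": 40},{"slide": [0.003,0,-0.18],"grip": 40},{"slide": [0.003,0,-0.18],"grip": 40}]}}

```text
schema error: expected keys slide, spin, grip
```

Emit:
{"fn": "carry_out", "kwargs": {"steps": [{"grip": 5},{"grip": 5},{"grip": 5},{"grip": 5},{"grip": 5}], "newtons": 45}}

```text
schema error: expected keys slide, spin, grip
```

Emit:
{"fn": "carry_out", "kwargs": {"steps": [{"slide": [0.003,0,-0.06],"spin": 0,"grip": 40},{"slide": [0.003,0,-0.11],"spin": 0,"grip": 40},{"slide": [0.003,0,-0.15],"spin": 0,"grip": 40},{"slide": [0.003,0,-0.18],"spin": 0,"grip": 40},{"slide": [0.003,0,-0.18],"spin": 0,"grip": 40}]}}

```text
clock: 3.7
tcp_pos: [0.5403, 0.195, 0.1126]
orientation: [[0.651, 0.759, -0.002], [0.759, -0.651, -0.0], [-0.001, -0.001, -1.0]]
force: [-0.7, 0.6, -0.6]
opening: 0.04
gripper_force: 0.0
```

Emit:
{"fn": "carry_out", "kwargs": {"steps": [{"slide": [0,0,0],"spin": 0,"grip": 5},{"slide": [0,0,0],"spin": 0,"grip": 5},{"slide": [0,0,0],"spin": 0,"grip": 5},{"slide": [0,0,0],"spin": 0,"grip": 5},{"slide": [0,0,0],"spin": 0,"grip": 5}], "newtons": 45}}

```text
clock: 4.2
tcp_pos: [0.5416, 0.1949, 0.1142]
orientation: [[0.652, 0.758, 0.001], [0.758, -0.652, 0.001], [0.002, 0.001, -1.0]]
force: [-0.5, 0.5, 5.1]
opening: 0.0126
gripper_force: 46.6
```

Emit:
{"fn": "carry_out", "kwargs": {"steps": [{"slide": [0,0,0.02],"spin": 0,"grip": 5},{"slide": [0,0,0.05],"spin": 0,"grip": 5},{"slide": [0,0,0.1],"spin": 0,"grip": 5},{"slide": [0,0,0.17],"spin": 0,"grip": 5},{"slide": [0,0,0.23],"spin": 0,"grip": 5}]}}

```text
clock: 4.7
tcp_pos: [0.5408, 0.1944, 0.1832]
orientation: [[0.652, 0.758, -0.0], [0.758, -0.652, -0.0], [-0.0, 0.0, -1.0]]
force: [1.6, 0.5, -2.2]
opening: 0.0125
gripper_force: 45.8
```

```bash
python3 - <<'E'
from h import *
b=r.snapshot("side")
cv2.imwrite("pics/lift.png",cv2.resize(b[130:330,150:350],(500,500))[:,:,::-1]); s=r.sense();print(s["tcp_pos"],s["orientation"],s["force"],s["gripper_force"])
E
```

```text
[0.54279829 0.19463728 0.18633277] [[ 0.65201557  0.75818575  0.00548334]
 [ 0.75818994 -0.65203152  0.00170655]
 [ 0.00486919  0.00304471 -0.99998351]] [-0.08019029  0.01690608 -0.12919552] 45.90083420276642
```

View pics/lift.png

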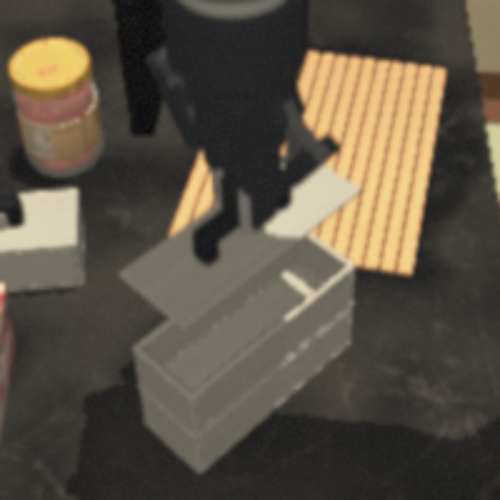

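The lid is in the gripper and level, and the tins have stayed in place. I'll swing it over to the right half of the mat.

Emit:
{"fn": "carry_out", "kwargs": {"steps": [{"slide": [-0.013,-0.09,0],"spin": -0.05,"grip": 5},{"slide": [-0.03,-0.21,0],"spin": -0.11,"grip": 5},{"slide": [-0.048,-0.34,0],"spin": -0.17,"grip": 5},{"slide": [-0.067,-0.47,0],"spin": -0.23,"grip": 5},{"slide": [-0.085,-0.6,0],"spin": -0.3,"grip": 5}]}}

```text
clock: 5.25
tcp_pos: [0.5148, 0.0132, 0.1821]
orientation: [[0.967, 0.253, -0.0], [0.253, -0.967, 0.0], [-0.0, -0.0, -1.0]]
force: [0.8, 0.1, -1.7]
opening: 0.0129
gripper_force: 45.8
```

Emit:
{"fn": "carry_out", "kwargs": {"steps": [{"slide": [-0.018,-0.13,-0.05],"spin": -0.06,"grip": 5},{"slide": [-0.036,-0.25,-0.12],"spin": -0.12,"grip": 5},{"slide": [-0.05,-0.34,-0.2],"spin": -0.17,"grip": 5},{"slide": [-0.057,-0.4,-0.28],"spin": -0.2,"grip": 5},{"slide": [-0.057,-0.4,-0.33],"spin": -0.2,"grip": 5}]}}

```text
clock: 5.75
tcp_pos: [0.4968, -0.1092, 0.082]
orientation: [[0.989, -0.146, -0.002], [-0.146, -0.989, -0.003], [-0.001, 0.003, -1.0]]
force: [1.1, 0.3, -1.7]
opening: 0.0129
gripper_force: 45.8
```

```bash
python3 - <<'E'
from h import *
b=r.snapshot("side")
cv2.imwrite("pics/pl.png",cv2.resize(b[100:300,180:380],(500,500))[:,:,::-1]); s=r.sense();print(s["tcp_pos"],s["orientation"],s["force"],s["gripper_force"],s["clock"])
E
```

```text
[ 0.49602206 -0.1066807   0.08013078] [[ 9.89808884e-01 -1.42290450e-01 -5.63915590e-03]
 [-1.42293940e-01 -9.89824422e-01 -2.20511378e-04]
 [-5.55039757e-03  1.02068183e-03 -9.99984076e-01]] [-0.20924082  0.35437954 -3.27725521] 45.799230337142944 5.8
```

View pics/pl.png

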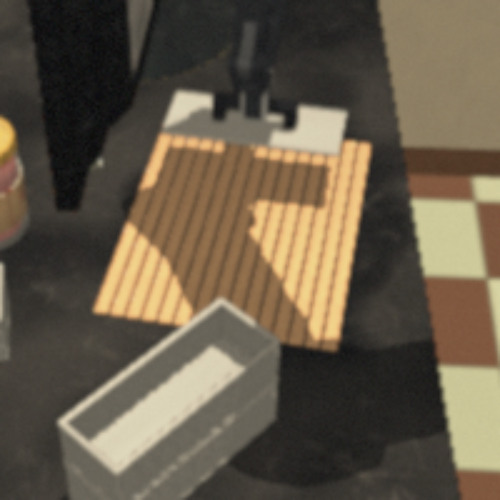

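The lid hangs level above the far part of the mat, square to it (crop (255,125)). I'll lower it.

Emit:
{"fn": "carry_out", "kwargs": {"steps": [{"slide": [0.005,0.005,-0.05],"spin": 0,"grip": 5},{"slide": [0.005,0.005,-0.09],"spin": 0,"grip": 5},{"slide": [0.005,0.005,-0.12],"spin": 0,"grip": 5},{"slide": [0.005,0.005,-0.14],"spin": 0,"grip": 5},{"slide": [0.005,0.005,-0.15],"spin": 0,"grip": 5}]}}

```text
clock: 6.3
tcp_pos: [0.4999, -0.1036, 0.0378]
orientation: [[0.99, -0.138, -0.0], [-0.138, -0.99, 0.0], [-0.0, -0.0, -1.0]]
force: [0.2, 0.7, -2.4]
opening: 0.0125
gripper_force: 45.8
```

Emit:
{"fn": "carry_out", "kwargs": {"steps": [{"slide": [0,0,0],"spin": 0,"grip": 5},{"slide": [0,0,0],"spin": 0,"grip": 5}]}}

```text
clock: 6.5
tcp_pos: [0.5002, -0.104, 0.0386]
orientation: [[0.99, -0.139, 0.001], [-0.139, -0.99, -0.0], [0.001, 0.0, -1.0]]
force: [0.2, 0.4, -1.3]
opening: 0.0127
gripper_force: 45.8
```

Emit:
{"fn": "carry_out", "kwargs": {"steps": [{"slide": [0,0,-0.005],"spin": 0,"grip": 5},{"slide": [0,0,-0.01],"spin": 0,"grip": 5},{"slide": [0,0,-0.01],"spin": 0,"grip": 5},{"slide": [0,0,-0.01],"spin": 0,"grip": 5}]}}

```text
clock: 6.9
tcp_pos: [0.4999, -0.1039, 0.0353]
orientation: [[0.99, -0.139, 0.0], [-0.139, -0.99, 0.0], [0.0, -0.0, -1.0]]
force: [-0.1, 0.5, -0.7]
opening: 0.0123
gripper_force: 45.8
```

Emit:
{"fn": "carry_out", "kwargs": {"steps": [{"slide": [0,0,-0.005],"spin": 0,"grip": 5},{"slide": [0,0,-0.008],"spin": 0,"grip": 5},{"slide": [0,0,-0.008],"spin": 0,"grip": 5},{"slide": [0,0,-0.008],"spin": 0,"grip": 5}]}}

```text
clock: 7.3
tcp_pos: [0.5, -0.1039, 0.0351]
orientation: [[0.99, -0.139, 0.002], [-0.139, -0.99, 0.002], [0.001, -0.002, -1.0]]
force: [-3.4, 2.2, 17.4]
opening: 0.0128
gripper_force: 48.1
```

Contact: the lid is resting on the mat. I'll ease off the pressure, release and rise.

Emit:
{"fn": "carry_out", "kwargs": {"steps": [{"slide": [0,0,0.006],"spin": 0,"grip": 5},{"slide": [0,0,0.006],"spin": 0,"grip": 25},{"slide": [0,0,0.006],"spin": 0,"grip": 40},{"slide": [0,0,0.006],"spin": 0,"grip": 40},{"slide": [0,0,0.01],"spin": 0,"grip": 40}]}}

```text
clock: 7.8
tcp_pos: [0.4998, -0.1039, 0.0356]
orientation: [[0.99, -0.139, -0.001], [-0.139, -0.99, 0.0], [-0.001, 0.0, -1.0]]
force: [0.1, -1.0, 1.0]
opening: 0.04
gripper_force: 0.0
```

Emit:
{"fn": "carry_out", "kwargs": {"steps": [{"slide": [0,0,0.06],"spin": 0,"grip": 40},{"slide": [0,0,0.15],"spin": 0,"grip": 40},{"slide": [0,0,0.3],"spin": 0,"grip": 85},{"slide": [0,0,0.4],"spin": 0,"grip": 85},{"slide": [0,0.1,0.45],"spin": 0.05,"grip": 85}]}}

```text
clock: 8.3
tcp_pos: [0.501, -0.079, 0.1743]
orientation: [[0.999, -0.045, 0.006], [-0.045, -0.999, -0.006], [0.007, 0.005, -1.0]]
force: [1.2, 0.7, -0.2]
opening: 0.0813
gripper_force: 0.0
```

Emit:
{"fn": "carry_out", "kwargs": {"steps": [{"slide": [0.018,0.13,0],"spin": 0.065,"grip": 85},{"slide": [0.036,0.26,0],"spin": 0.13,"grip": 85},{"slide": [0.054,0.39,0],"spin": 0.2,"grip": 85},{"slide": [0.072,0.52,0],"spin": 0.26,"grip": 85},{"slide": [0.09,0.6,0],"spin": 0.33,"grip": 85}]}}

```text
clock: 8.8
tcp_pos: [0.5265, 0.1103, 0.1705]
orientation: [[0.808, 0.59, -0.001], [0.59, -0.808, 0.002], [0.0, -0.002, -1.0]]
force: [-0.8, -0.2, 0.4]
opening: 0.0851
gripper_force: 0.0
```

```bash
python3 - <<'E'
from h import *
np.set_printoptions(precision=4,suppress=True)
im=r.snapshot("side"); cv2.imwrite("pics/s2.png",im[:,:,::-1])
for q,z in(("upper_tin",.039),("lower_tin",0),("lid",.005),("mat",0)):
    for a in r.pinpoint("side",q)[:1]: v,u=a["location"]; print(q,a["score"],atz("side",u,v,z))
s=r.sense();print(s["clock"],s["tcp_pos"],s["orientation"])
E
```

```text
upper_tin 0.95 [0.5418 0.1985 0.039 ]
lower_tin 0.26 [ 0.5099 -0.0966  0.    ]
lid 0.86 [ 0.5099 -0.0993  0.005 ]
mat 0.91 [ 0.5045 -0.0381  0.    ]
9.05 [0.5266 0.1045 0.1708] [[ 0.8153  0.579  -0.0004]
 [ 0.579  -0.8153 -0.0014]
 [-0.0011  0.0009 -1.    ]]
```

View pics/s2.png

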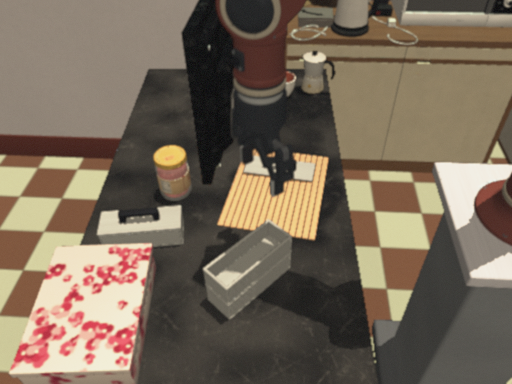

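The lid lies on the mat at (280,168) and the open box stands undisturbed at (250,268). I'll move over the tin.

Emit:
{"fn": "carry_out", "kwargs": {"steps": [{"slide": [0.016,0.1,0],"spin": 0.05,"grip": 85},{"slide": [0.033,0.2,0],"spin": 0.1,"grip": 85},{"slide": [0.049,0.3,0],"spin": 0.12,"grip": 85},{"slide": [0.049,0.3,-0.05],"spin": 0.12,"grip": 85},{"slide": [0.049,0.3,-0.13],"spin": 0.12,"grip": 85}]}}

```text
clock: 9.55
tcp_pos: [0.5431, 0.1953, 0.1328]
orientation: [[0.653, 0.757, 0.004], [0.757, -0.653, 0.0], [0.003, 0.003, -1.0]]
force: [0.3, -1.1, 0.7]
opening: 0.0847
gripper_force: 0.0
```

```bash
python3 - <<'E'
from h import *
b=r.snapshot("side");a=r.snapshot("top")
o=np.hstack([cv2.resize(a[110:240,120:260],(400,400)),cv2.resize(b[170:330,170:330],(400,400))])
cv2.imwrite("pics/t1.png",o[:,:,::-1]); s=r.sense();print(s["tcp_pos"],s["orientation"],s["force"])
E
```

```text
[0.53947853 0.19361345 0.12933353] [[ 0.65476439  0.75580658 -0.00632519]
 [ 0.75580377 -0.65478976 -0.00332196]
 [-0.00665243 -0.00260551 -0.99997448]] [-0.27714461 -0.68946692 -0.92588093]
```

View pics/t1.png

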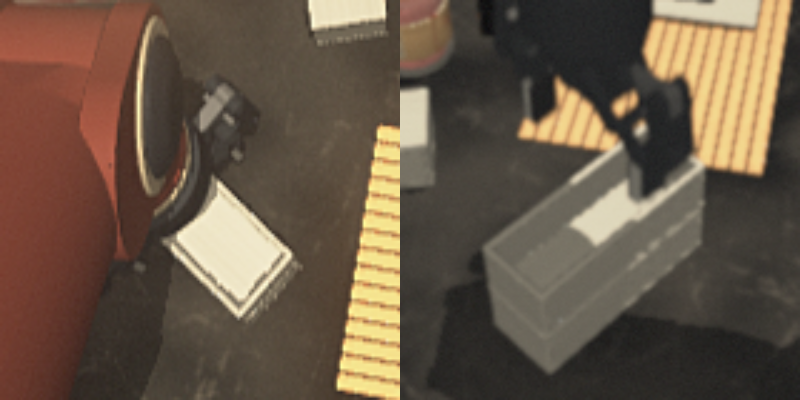

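The fingers are aligned across the tin: the near finger is at (655,140) in the crop and comes down outside the near wall. I'll descend and watch the force.

Emit:
{"fn": "carry_out", "kwargs": {"steps": [{"slide": [0,0,-0.05],"spin": 0,"grip": 85},{"slide": [0,0,-0.09],"spin": 0,"grip": 85},{"slide": [0,0,-0.12],"spin": 0,"grip": 85}]}}

```text
clock: 9.95
tcp_pos: [0.5417, 0.195, 0.0957]
orientation: [[0.653, 0.757, -0.0], [0.757, -0.653, -0.0], [-0.0, 0.0, -1.0]]
force: [0.4, 0.4, -0.4]
opening: 0.0849
gripper_force: 0.0
```

Emit:
{"fn": "carry_out", "kwargs": {"steps": [{"slide": [0,0,-0.04],"spin": 0,"grip": 85},{"slide": [0,0,-0.08],"spin": 0,"grip": 85},{"slide": [0,0,-0.09],"spin": 0,"grip": 85},{"slide": [0,0,-0.09],"spin": 0,"grip": 85}]}}

```text
clock: 10.35
tcp_pos: [0.5412, 0.196, 0.0682]
orientation: [[0.652, 0.758, -0.001], [0.758, -0.652, -0.0], [-0.001, -0.001, -1.0]]
force: [-0.5, -0.7, 0.6]
opening: 0.0852
gripper_force: 0.0
```

Emit:
{"fn": "carry_out", "kwargs": {"steps": [{"slide": [0,0,0],"spin": 0,"grip": 70},{"slide": [0,0,0],"spin": 0,"grip": 62},{"slide": [0,0,0],"spin": 0,"grip": 48},{"slide": [0,0,0],"spin": 0,"grip": 48},{"slide": [0,0,0],"spin": 0,"grip": 48}], "newtons": 45}}

```text
clock: 10.85
tcp_pos: [0.542, 0.1963, 0.0696]
orientation: [[0.652, 0.758, 0.001], [0.758, -0.652, 0.001], [0.001, 0.0, -1.0]]
force: [-1.1, 0.2, 4.8]
opening: 0.0554
gripper_force: 49.2
```

Emit:
{"fn": "carry_out", "kwargs": {"steps": [{"slide": [0,0,0.02],"spin": 0,"grip": 48},{"slide": [0,0,0.05],"spin": 0,"grip": 48},{"slide": [0,0,0.1],"spin": 0,"grip": 48},{"slide": [0,0,0.17],"spin": 0,"grip": 48},{"slide": [0,0,0.24],"spin": 0,"grip": 48}]}}

```text
clock: 11.35
tcp_pos: [0.5411, 0.1959, 0.1415]
orientation: [[0.652, 0.758, -0.001], [0.758, -0.652, -0.001], [-0.001, -0.0, -1.0]]
force: [-0.7, 0.8, -2.0]
opening: 0.0556
gripper_force: 48.4
```

```bash
python3 - <<'E'
from h import *
b=r.snapshot("side")
cv2.imwrite("pics/lift2.png",cv2.resize(b[130:330,150:350],(500,500))[:,:,::-1]); s=r.sense();print(s["tcp_pos"],s["orientation"],s["force"],s["gripper_force"])
E
```

```text
[0.54353014 0.19630189 0.14522763] [[ 0.6519934   0.75820332  0.00568633]
 [ 0.75820701 -0.65201105  0.00192902]
 [ 0.00517014  0.00305371 -0.99998197]] [ 1.31557772  0.64774067 -0.08263845] 48.63812863826752
```

View pics/lift2.png

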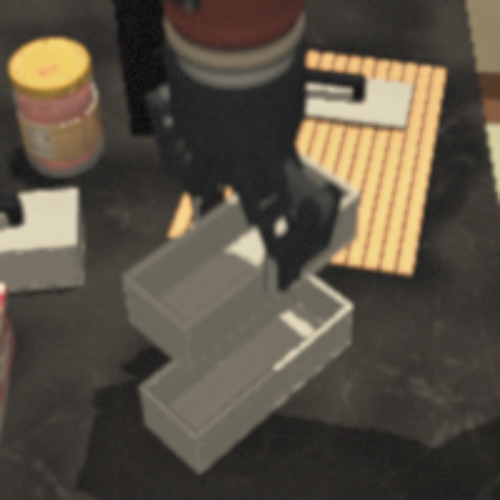

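The upper tin is up and level, and the lower tin stays where it was. I'll carry it to the near half of the mat.

Emit:
{"fn": "carry_out", "kwargs": {"steps": [{"slide": [-0.01,-0.06,0],"spin": -0.05,"grip": 48},{"slide": [-0.02,-0.14,0],"spin": -0.11,"grip": 48},{"slide": [-0.035,-0.23,0],"spin": -0.17,"grip": 48},{"slide": [-0.05,-0.33,0],"spin": -0.23,"grip": 48},{"slide": [-0.06,-0.42,0],"spin": -0.3,"grip": 48}]}}

```text
clock: 11.9
tcp_pos: [0.5228, 0.0687, 0.1407]
orientation: [[0.968, 0.252, -0.001], [0.252, -0.968, -0.0], [-0.001, 0.0, -1.0]]
force: [0.3, -0.1, -2.6]
opening: 0.0551
gripper_force: 48.4
```

Emit:
{"fn": "carry_out", "kwargs": {"steps": [{"slide": [-0.01,-0.08,0],"spin": -0.06,"grip": 48},{"slide": [-0.02,-0.14,-0.02],"spin": -0.12,"grip": 48},{"slide": [-0.03,-0.18,-0.08],"spin": -0.17,"grip": 48},{"slide": [-0.03,-0.188,-0.15],"spin": -0.2,"grip": 48},{"slide": [-0.03,-0.188,-0.2],"spin": -0.2,"grip": 48}]}}

```text
clock: 12.4
tcp_pos: [0.5138, 0.013, 0.0796]
orientation: [[0.99, -0.141, -0.001], [-0.141, -0.99, -0.001], [-0.001, 0.001, -1.0]]
force: [-0.0, 0.4, -2.1]
opening: 0.0553
gripper_force: 48.5
```

```bash
python3 - <<'E'
from h import *
b=r.snapshot("side")
cv2.imwrite("pics/pl2.png",cv2.resize(b[130:330,170:370],(500,500))[:,:,::-1]); s=r.sense();print(s["tcp_pos"],s["orientation"],s["force"],s["gripper_force"])
E
```

```text
[0.51255965 0.0137407  0.07775795] [[ 9.90237462e-01 -1.39289042e-01 -5.32275105e-03]
 [-1.39293260e-01 -9.90251081e-01 -4.28341434e-04]
 [-5.21119671e-03  1.16558308e-03 -9.99985742e-01]] [-0.01110811  0.24358124 -3.87888785] 48.431076407432556
```

View pics/pl2.png

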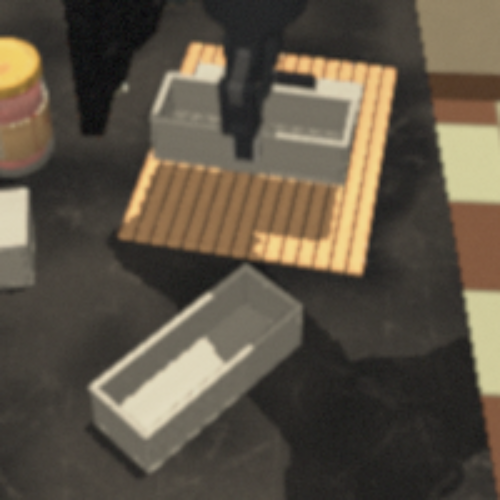

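The tin hangs level and square over the near half of the mat (crop (255,125)), clear of the lid behind it. I'll lower it.

Emit:
{"fn": "carry_out", "kwargs": {"steps": [{"slide": [0,0,-0.05],"spin": 0,"grip": 48},{"slide": [0,0,-0.09],"spin": 0,"grip": 48},{"slide": [0,0,-0.115],"spin": 0,"grip": 48},{"slide": [0,0,-0.13],"spin": 0,"grip": 48},{"slide": [0,0,-0.135],"spin": 0,"grip": 48}]}}

```text
clock: 12.95
tcp_pos: [0.5146, 0.0137, 0.0402]
orientation: [[0.99, -0.139, -0.0], [-0.139, -0.99, 0.0], [-0.0, -0.0, -1.0]]
force: [0.3, -0.4, -1.5]
opening: 0.0554
gripper_force: 48.6
```

Emit:
{"fn": "carry_out", "kwargs": {"steps": [{"slide": [0,0,-0.004],"spin": 0,"grip": 48},{"slide": [0,0,-0.008],"spin": 0,"grip": 48},{"slide": [0,0,-0.01],"spin": 0,"grip": 48},{"slide": [0,0,-0.01],"spin": 0,"grip": 48}]}}

```text
clock: 13.35
tcp_pos: [0.5147, 0.0137, 0.0376]
orientation: [[0.99, -0.139, 0.0], [-0.139, -0.99, 0.0], [0.0, -0.0, -1.0]]
force: [0.1, -0.0, -2.5]
opening: 0.0554
gripper_force: 48.6
```

Emit:
{"fn": "carry_out", "kwargs": {"steps": [{"slide": [0,0,-0.004],"spin": 0,"grip": 48},{"slide": [0,0,-0.008],"spin": 0,"grip": 48},{"slide": [0,0,-0.01],"spin": 0,"grip": 48},{"slide": [0,0,-0.01],"spin": 0,"grip": 48}]}}

```text
clock: 13.75
tcp_pos: [0.5147, 0.0137, 0.0356]
orientation: [[0.99, -0.139, 0.001], [-0.139, -0.99, 0.001], [0.001, -0.001, -1.0]]
force: [-1.7, 1.9, 8.4]
opening: 0.055
gripper_force: 49.7
```

Contact again. I'll release and rise.

Emit:
{"fn": "carry_out", "kwargs": {"steps": [{"slide": [0,0,0.003],"spin": 0,"grip": 60},{"slide": [0,0,0.003],"spin": 0,"grip": 75},{"slide": [0,0,0.003],"spin": 0,"grip": 80},{"slide": [0,0,0.003],"spin": 0,"grip": 80}]}}

```text
clock: 14.15
tcp_pos: [0.5147, 0.0137, 0.0352]
orientation: [[0.99, -0.139, 0.0], [-0.139, -0.99, -0.0], [0.0, 0.0, -1.0]]
force: [-0.6, -0.4, -0.2]
opening: 0.0798
gripper_force: 0.0
```

Emit:
{"fn": "carry_out", "kwargs": {"steps": [{"slide": [0,0,0.06],"spin": 0,"grip": 80},{"slide": [0,0,0.15],"spin": 0,"grip": 80},{"slide": [0,0,0.3],"spin": 0,"grip": 80},{"slide": [0,0,0.45],"spin": 0,"grip": 80},{"slide": [0,0,0.55],"spin": 0,"grip": 80}]}}

```text
clock: 14.65
tcp_pos: [0.5154, 0.0132, 0.203]
orientation: [[0.99, -0.139, 0.003], [-0.139, -0.99, -0.0], [0.003, -0.0, -1.0]]
force: [1.1, 0.5, 0.3]
opening: 0.0806
gripper_force: 0.0
```

```bash
python3 - <<'E'
from h import *
np.set_printoptions(precision=4,suppress=True)
b=r.snapshot("side")
cv2.imwrite("pics/end.png",cv2.resize(b[130:330,170:370],(500,500))[:,:,::-1])
for q,z in(("upper_tin",.005),("lower_tin",0),("lid",.005),("mat",0)):
    for a in r.pinpoint("side",q)[:1]: v,u=a["location"]; print(q,a["score"],atz("side",u,v,z))
s=r.sense();print(s["clock"],s["tcp_pos"],s["force"],s["qd"])
E
```

```text
upper_tin 0.59 [0.5125 0.0162 0.005 ]
lower_tin 0.28 [0.5158 0.0159 0.    ]
lid 0.86 [ 0.5003 -0.0999  0.005 ]
mat 0.75 [ 0.5016 -0.03    0.    ]
14.9 [0.5139 0.0142 0.1995] [ 0.1836  0.7631 -0.4479] [ 0.4017  1.1442 -0.8021  0.7313  0.0308  0.0457 -0.0842]
```

View pics/end.png

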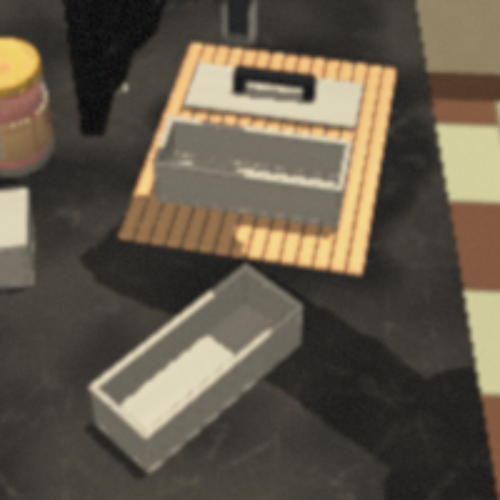

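The lid (handle up, crop (275,90)) and the upper tin (crop (250,170)) both lie flat on the mat and well inside its edges. The lower tin has not moved, and the gripper is clear of everything. I'll hand the job in.

```bash
python3 -c "
from rig import r
print(r.sign_off())"
```

```text
the job is handed in; nothing more can be done
None
```

I handed the job in at about 15 s: in the last picture the lid (handle up) and the upper tin (upright) rest side by side on the mat, and the lower tin stands where it was; the hand-in gave no verdict.

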